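# Load the parts counter and return the trays

### The arm

A 7-joint arm with a two-finger parallel gripper is mounted at the origin on the work surface. World frame = base frame: x ahead of the robot, y to its left, z up, the work surface at z = 0. Lengths are in m, angles in rad, forces in N, time in s.
With the tool pointing down it reaches from about 0.35 to 0.9 m from the base axis. Payload 8.1 kg.
Tool frame: the origin (TCP) lies between the finger pads; the fingertips stand ahead of it and the grasp point (between the pads) is the TCP (arm.nose_length is the z of the fingertips in the tool frame, in m); z points along the fingers, y is the line along which they close (so a half turn about z gives the same grasp; the last joint's range is limited). The gripper opens to 92 mm and grips with 3 to 60 N. Pads are 19 mm wide; open, the fingers measure 130 mm over their backs; the gripper's body (75 mm by 190 mm) begins 47 mm behind the grasp point.
Start: joints at [1.002, 0.434, 0.025, 1.573, -0.012, 1.134, -0.075], TCP at [0.281, -0.558, 0.22] pointing down, gripper open.
Joint ranges: [-2.62, 2.62], [-0.44, 2.09], [-1.27, 1.32], [0.08, 2.57], [-1.32, 4.46], [0.12, 2], [-2.74, 2.74]. Speed limits (rad/s): [2.22, 2.22, 3.01, 3.01, 3.14, 3.14, 3.14].

### API

Orientations are given as a rotation vector (axis times angle).
In Python, from cell import sensors, optics, arm gives the robot as it stands.
- The arm moves only by the tool arm_command, never from a script. Its argument "deltas" is one flat list of numbers, 7 for each row, row after row: the turn, a rotation vector about the world's x, y, z as a fraction of full scale, then the shift along the world's x, y, z as a fraction of full scale, then the finger opening in mm, from 0 to 91.8. In form: [wx, wy, wz, dx, dy, dz, fingers, wx, wy, wz, dx, dy, dz, fingers, ...]. A call has 1 to 20 rows; each row is the pose to reach, as a shift and turn from the pose commanded when the call began; what a row does not reach only later rows make up. Full scale, the value 1, is 1 m for a shift and 90 degrees for a turn. A row lasts 1/10 s, in which the tool goes at most 50 mm and 8.59 degrees, less where a joint would pass 70% of its speed; a pose out of reach is approached as far as the arm can. A call with a number of a shift or a turn outside -1 to 1 is refused whole. A call with a gripper value outside its range is refused whole. The fingers move at their own pace and stop on an object; "force" is the grip in N (left out, the last holds). Time passes only in rows, so rows that repeat a pose let the fingers close. It gives the time, the measured TCP pose, the force, the opening and the grip force at its end, in the units of the state.
- sensors.observe(): the state, without advancing time (a new reading comes with each control period).
- optics.get_image(name): name is "side" or "top"; returns the picture (384x512x3 uint8, blue, green, red); there is no depth.
- optics.calibration(name): a dict with "camera_matrix" (3x3 intrinsics, pixels), "rvec" (rotation vector, rad) and "tvec" (3), from world to camera coordinates, as OpenCV has them. Camera axes: x right, y down, z forward; pixel columns grow to the right and rows downward; lengths in m; the calibration is good to about 2 mm. A picture is of the moment at which its call begins. calibration takes no time and is no camera call.
- arm.sign_off(): hands the job in; it is judged then, once.
The state is a dict: "clock": time; "joints": joint angles; "dq": joint speeds; "joint_efforts": joint torques, N m; "position": TCP position; "ee_rot": TCP orientation; "force": force on the tool from outside, world axes, zero at the start; "ft_torque": the same for the moment, N m; "width": opening from 0.0 (shut) to 1.0 (fully open); "gripper_force": force on a finger pad.
Only numpy, scipy, OpenCV 4.12 (cv2) and the standard library are available. Lean on these libraries where they do the work, as an engineer would, in place of code of your own. Each camera call takes 0.05 s, during which the arm holds its last target. There are 200 camera calls.

### The job

Pour the white spacer blocks out of every blue tray through the wide funnel into the parts counter's clear jar, and once all the blocks are in the jar press the start button. Return the empty trays to the white shelf, upright in one neat, straight row, close side by side, with their handles to the back (away from the robot), and leave the tape, meter and bottle alone.

Things in the scene. Friction and masses are not known exactly. Their poses are not given: they have to be found in the camera images.
- funnel_rim (a point): Centre of the mouth of the parts counter's wide steel funnel, at the height of its rim (175 mm above the bench). The funnel is fixed, round, 166 mm wide outside at the rim, and narrows over 60 mm of height to a 56 mm wide throat that opens straight into the jar below. z is up.
- jar_floor (a point): Centre of the inner floor of the clear, narrow jar under the funnel: 74 mm wide inside, 90 mm deep up to the funnel throat, 25 mm above the bench. The jar is fixed to the counter's flat grey base (270 x 150 mm, 20 mm high). z is up.
- start_top (a point): Centre of the top face of the black round start button (32 mm across) in its white housing on the counter's base, in front of the funnel (145 mm from the funnel's axis, on the robot's side).
- start (a joint): Travel of the start button, pressed straight down: 0 = up, 0.006 m = fully down. It springs back; fully down takes about 5 N. It counts as pressed beyond 4 mm.
- rack_top (a point): Centre of the top face of the low white return shelf (50 mm above the bench), fixed to the bench: 188 mm deep (its x) by 298 mm wide (its y) inside a low aluminium lip 8 mm high all round. x points to the back of the shelf, away from the robot; y along the row.
- trayA: Blue pouring tray, 120 g, one of three alike. Origin: on the underside. 66 mm wide (y); side walls 34 mm high from x = -65 to +45; closed back wall at x = +45, open spout at -65. Flat 3 mm floor from x = +45 to -30, then a ramp up to a lip 17 mm high at the spout. Starts on a 2 mm mat with up to three blocks in it (seldom none), spout roughly towards the robot (turned up to 20 degrees).
- trayA_handle (a point): Grip point of that tray's handle, an upright fin behind the back wall: 40 mm long in x (+45 to +85), 10 mm thick in y, top 85 mm above the tray's underside. The point is at x = +65, mid thickness, 65 mm up; axes as the tray's. Tray, blocks and funnel are slippery (friction 0.3): blocks slide out over the spout when it is tipped down about 60 degrees.
- trayB: Blue pouring tray, 120 g, one of three alike. Origin: on the underside. 66 mm wide (y); side walls 34 mm high from x = -65 to +45; closed back wall at x = +45, open spout at -65. Flat 3 mm floor from x = +45 to -30, then a ramp up to a lip 17 mm high at the spout. Starts on a 2 mm mat with up to three blocks in it (seldom none), spout roughly towards the robot (turned up to 20 degrees).
- trayB_handle (a point): Grip point of that tray's handle, an upright fin behind the back wall: 40 mm long in x (+45 to +85), 10 mm thick in y, top 85 mm above the tray's underside. The point is at x = +65, mid thickness, 65 mm up; axes as the tray's. Tray, blocks and funnel are slippery (friction 0.3): blocks slide out over the spout when it is tipped down about 60 degrees.
- trayC: Blue pouring tray, 120 g, one of three alike. Origin: on the underside. 66 mm wide (y); side walls 34 mm high from x = -65 to +45; closed back wall at x = +45, open spout at -65. Flat 3 mm floor from x = +45 to -30, then a ramp up to a lip 17 mm high at the spout. Starts on a 2 mm mat with up to three blocks in it (seldom none), spout roughly towards the robot (turned up to 20 degrees).
- trayC_handle (a point): Grip point of that tray's handle, an upright fin behind the back wall: 40 mm long in x (+45 to +85), 10 mm thick in y, top 85 mm above the tray's underside. The point is at x = +65, mid thickness, 65 mm up; axes as the tray's. Tray, blocks and funnel are slippery (friction 0.3): blocks slide out over the spout when it is tipped down about 60 degrees.
- blockA1: White moulded plastic spacer block, 24 x 20 x 18 mm, 15 g; origin in the centre of its 24 x 20 mm underside (it turns with the block). Starts in tray A; may be absent.
- blockA2: White moulded plastic spacer block, 24 x 20 x 18 mm, 15 g; origin in the centre of its 24 x 20 mm underside (it turns with the block). Starts in tray A; may be absent.
- blockA3: White moulded plastic spacer block, 24 x 20 x 18 mm, 15 g; origin in the centre of its 24 x 20 mm underside (it turns with the block). Starts in tray A; may be absent.
- blockB1: White moulded plastic spacer block, 24 x 20 x 18 mm, 15 g; origin in the centre of its 24 x 20 mm underside (it turns with the block). Starts in tray B; may be absent.
- blockB2: White moulded plastic spacer block, 24 x 20 x 18 mm, 15 g; origin in the centre of its 24 x 20 mm underside (it turns with the block). Starts in tray B; may be absent.
- blockB3: White moulded plastic spacer block, 24 x 20 x 18 mm, 15 g; origin in the centre of its 24 x 20 mm underside (it turns with the block). Starts in tray B; may be absent.
- blockC1: White moulded plastic spacer block, 24 x 20 x 18 mm, 15 g; origin in the centre of its 24 x 20 mm underside (it turns with the block). Starts in tray C; may be absent.
- blockC2: White moulded plastic spacer block, 24 x 20 x 18 mm, 15 g; origin in the centre of its 24 x 20 mm underside (it turns with the block). Starts in tray C; may be absent.
- blockC3: White moulded plastic spacer block, 24 x 20 x 18 mm, 15 g; origin in the centre of its 24 x 20 mm underside (it turns with the block). Starts in tray C; may be absent.
- tape: Bystander: roll of brown tape, 100 mm across, 45 mm high, beyond the counter. Origin under its centre.
- meter: Bystander: black hand multimeter, 170 x 85 x 35 mm, lying flat. Origin under its centre.
- wash: Bystander: white plastic bottle, 60 mm across, 140 mm high. Origin under its centre.
Mind the look-alikes: they are no part of the job. What is shaped like the trayB but orange is not meant.

How it is judged:
By the outcome, as a careful person would: the job done as asked, in the order asked, and still so for the second after the job is handed in, with the robot touching nothing.
Of blockA1, blockA2, blockA3, blockB1, blockB2, blockB3, blockC1, blockC2, blockC3 only 5 to 9 are there at a start; the rules pass over those that are not, and their reading is None.
At some moment in a run one of trayA, trayB, trayC may be knocked a few centimetres aside while the robot is not near it.
It also fails if it takes over 210 s, if anything falls off the work surface, if the arm or the gripper's body presses on something with over 40 N, if the wrist force passes 120 N, or if a joint passes its speed limit or range.

## Working session

There is one attempt and no reset: what is moved stays moved. The work goes in short steps, Python scripts to look and compute and a tool call to move; the robot and the scene stay as the last step left them, time stands still between calls to the robot, and variables do not carry over. Pictures are saved under pics/ and viewed, at most 14 in all, crops included, and the job is handed in when it is done.

Besides the shell and the picture viewer there is one more tool, called after ">>>" by a JSON object that holds its "method" and its "body". arm_command: Moves the arm, as the interface text tells. Its arguments: {"type":"object","properties":{"deltas":{"type":"array","items":{"type":"number"}},"force":{"type":"number"}},"required":["deltas"]}

```bash
mkdir -p pics; ls
cat > h.py <<'E'
import numpy as np, cv2
from cell import sensors, optics, arm
from scipy.spatial.transform import Rotation as R
def cal(n):
    c=optics.calibration(n); return np.array(c["camera_matrix"],float),np.array(c["rvec"],float),np.array(c["tvec"],float)
def pix(n,pts):
    K,r,t=cal(n); return cv2.projectPoints(np.array(pts,float).reshape(-1,3),r,t,K,None)[0].reshape(-1,2)
def world(n,uv,z):
    K,r,t=cal(n); Rm=cv2.Rodrigues(r)[0]; o=-Rm.T@t.ravel()
    uv=np.array(uv,float).reshape(-1,2); d=(Rm.T@np.linalg.inv(K)@np.c_[uv,np.ones(len(uv))].T).T
    return o+d*((z-o[2])/d[:,2])[:,None]
def shot(n,f,crop=None,s=1):
    im=optics.get_image(n)
    if crop: x0,y0,x1,y1=crop; im=im[y0:y1,x0:x1]
    cv2.imwrite(f"pics/{f}.png",cv2.resize(im,None,fx=s,fy=s,interpolation=cv2.INTER_CUBIC))
E
python3 - <<'E'
from h import *
shot("top","t0",s=1.5); shot("side","s0",s=1.5)
for n in("top","side"):
    K,r,t=cal(n); print(n,K[0,0],-cv2.Rodrigues(r)[0].T@t.ravel(),cv2.Rodrigues(r)[0][2])
print(sensors.observe(), arm.nose_length)
E
```

```text
pics
top 444.42657001136394 [0.34553309 0.00317837 1.55219661] [ 0.13576505 -0.00500347 -0.99072843]
side 447.7990787062241 [0.1771766  0.79403435 0.94010805] [ 0.28747318 -0.66529468 -0.68901536]
{'clock': 0.1, 'joints': array([ 1.002406  ,  0.43517173,  0.02498095,  1.57399236, -0.01162282,
        1.13400998, -0.0750824 ]), 'dq': array([-0.0003094 , -0.00340476, -0.00075398, -0.00202084,  0.00125386,
        0.00076771, -0.00075063]), 'joint_efforts': array([ 3.22328728e-03, -6.69125962e+01,  9.88239907e-01, -3.15147364e+01,
       -6.04970078e-02,  3.73710296e-02,  5.89397177e-05]), 'position': array([ 0.28045115, -0.55802244,  0.21971741]), 'ee_rot': array([-3.05547142e+00, -7.24646039e-01,  6.92023071e-04]), 'force': array([-0.27394851, -0.06071573,  0.17357222]), 'ft_torque': array([-0.01764208, -0.00994901, -0.01164412]), 'gripper_force': 0.0, 'width': 0.9991184310008582} 0.019
```

View pics/t0.png

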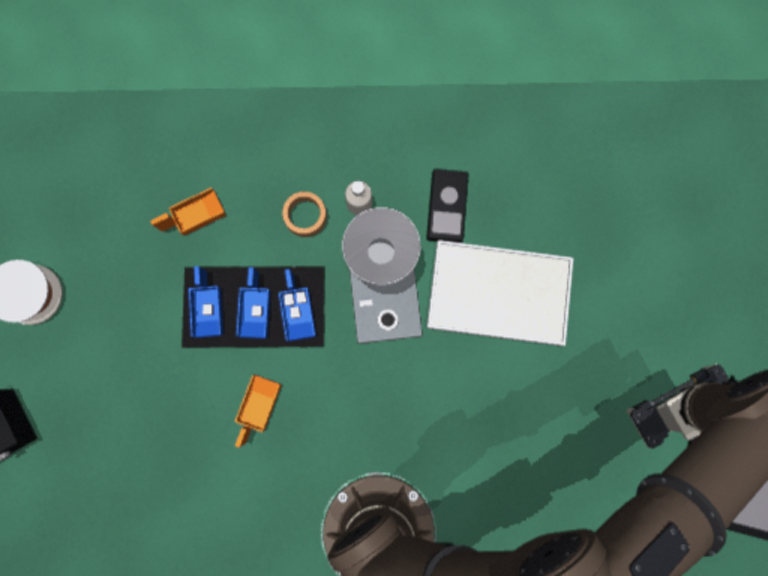

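View pics/s0.png

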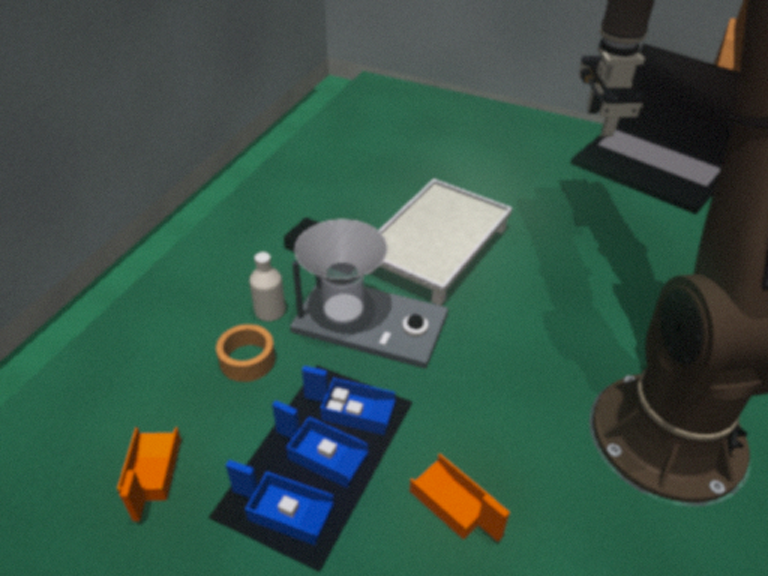

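The five blocks sit in three blue trays on the black mat: one block at (207,310), one at (256,311), and three at (295,300) in the 1.5x view. The look-alikes are orange, at (195,210) and (258,405), so they are not meant. Next I'll enlarge the trays, counter and shelf.

Run:
```python
from h import *
shot("top","t1",(115,170,225,240),7); shot("top","t2",(225,130,390,240),4.8)
```

```text
(no output)
```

View pics/t1.png

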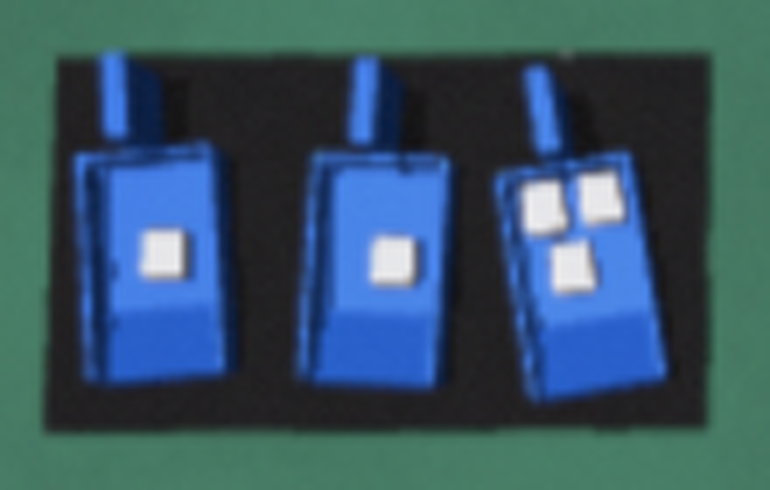

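View pics/t2.png

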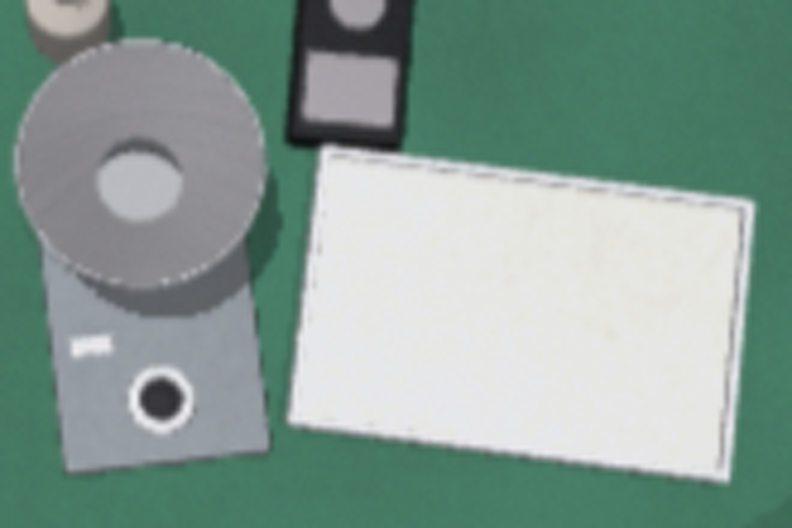

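Run:
```python
from h import *
c1=lambda p:(np.array(p)+.5)/7-.5+[115,170]
c2=lambda p:(np.array(p)+.5)/4.8-.5+[225,130]
H={'A':[(100,53),(124,53),(108,138),(130,136)],'B':[(357,58),(380,58),(350,145),(374,146)],'C':[(525,66),(547,64),(540,154),(564,150)]}
W={'A':[(77,153),(213,145),(88,380),(232,370)],'B':[(312,153),(450,155),(297,378),(438,386)],'C':[(497,172),(632,153),(538,400),(667,378)]}
for k in H:
    h=world("top",c1(H[k]),.087); w=world("top",c1(W[k]),.036)
    hc=h.mean(0); wc=w.mean(0); d=hc-wc
    wd=w[:2].mean(0)-w[2:].mean(0)
    print(k,"handle",hc[:2],"box",wc[:2],"yaw",np.degrees(np.arctan2(d[1],d[0])),np.degrees(np.arctan2(wd[1],wd[0])),"dist(75)",np.hypot(*d[:2]),"len",np.hypot(*wd[:2]),np.linalg.norm(w[0]-w[1]), "hlen",np.linalg.norm(h[:2].mean(0)-h[2:].mean(0)))
f=world("top",c2([(140.5,163)]),.175)[0]; print("funnel",f, "diam",np.linalg.norm(np.diff(world("top",c2([(15,163),(266,163)]),.175),axis=0)))
for z in(.03,.04,.05):
    b=world("top",c2([(161,398)]),z)[0]; print("btn",b,np.hypot(*(b-f)[:2]))
s=world("top",c2([(322,147),(755,200),(728,482),(289,425)]),.058); print(s, s.mean(0))
print([np.linalg.norm(s[i]-s[(i+1)%4]) for i in range(4)])
a=s[0]-s[3]+s[1]-s[2]; print("x yaw",np.degrees(np.arctan2(a[1],a[0]))); a=s[0]-s[1]+s[3]-s[2]; print("y yaw",np.degrees(np.arctan2(a[1],a[0])))
print(R.from_rotvec(sensors.observe()['ee_rot']).as_matrix())
```

```text
A handle [0.57651138 0.3929227 ] box [0.50178466 0.3870714 ] yaw 4.477276405299779 4.609644947753615 dist(75) 0.07495545520232956 len 0.111530659716594 0.0667797463813792 hlen 0.04072866419201244
B handle [0.570913  0.2740776] box [0.49668472 0.27865276] yaw -3.527039093222969 -3.091473184517165 dist(75) 0.07436913913639043 len 0.11197587913140826 0.0678228834555429 hlen 0.04216287543632843
C handle [0.56598089 0.18905086] box [0.49084274 0.17643665] yaw 9.529962448741262 9.228437001187817 dist(75) 0.07618962698029612 len 0.11296098352344876 0.06682132537652155 hlen 0.04267706448533543
funnel [ 0.6174301  -0.01639913  0.175     ] diam 0.16489824981706658
btn [ 0.47476924 -0.02949605  0.03      ] 0.14326077596710426
btn [ 0.47392023 -0.0292814   0.04      ] 0.1440869025201612
btn [ 0.47307122 -0.02906675  0.05      ] 0.14491361156188298
[[ 0.64959694 -0.1478126   0.058     ]
 [ 0.60514197 -0.45465723  0.058     ]
 [ 0.4056759  -0.42371097  0.058     ]
 [ 0.45163785 -0.11817922  0.058     ]] [ 0.52801317 -0.28609001  0.058     ]
[np.float64(0.3100481765310716), np.float64(0.20185238012571421), np.float64(0.30896949626533937), np.float64(0.20016478653147327)]
x yaw -8.66689937914663
y yaw 81.60100355409999
[[ 8.93496752e-01  4.49069348e-01 -5.24597635e-04]
 [ 4.49069637e-01 -8.93496432e-01  7.65863747e-04]
 [-1.24800182e-04 -9.19877640e-04 -9.99999569e-01]]
```

All measurements match the given sizes. The nearest tray is the one with three blocks, handle at (0.566, 0.189), yaw 9.4°, so I'll go above that one first.

>>> {"method": "arm_command", "body": {"deltas": [0,0,0,0,0,0.05,60,0,0,0,0.02,0.04,0.08,60,-0.192,0,0,0.02,0.04,0.08,60]}}

```text
clock: 0.5
position: [0.303, -0.5193, 0.3037]
ee_rot: [2.911, 0.689, -0.048]
force: [1.6, -0.8, -0.7]
width: 0.789
gripper_force: 0.0
```

I put the turn in the wrong slot, so the tool is now slightly tilted. I'll compute the correction with a helper.

```bash
cat >> h.py <<'E'
def tgt(yaw,tilt=0): # tool down, x axis at yaw deg; tilt about tray y (pour = positive)
    return R.from_euler('z',yaw,degrees=True)*R.from_euler('y',-tilt,degrees=True)*R.from_euler('x',180,degrees=True)
def go(pos,yaw,tilt=0):
    s=sensors.observe(); w=(tgt(yaw,tilt)*R.from_rotvec(s['ee_rot']).inv()).as_rotvec()/(np.pi/2)
    print("t",round(s['clock'],1),"turn",w.round(4),"shift",(np.array(pos)-s['position']).round(4))
E
python3 -c "
from h import *
go((.566,.189,.30),9.4)"
```

```text
t 0.5 turn [ 0.0969 -0.0126 -0.1909] shift [ 0.263   0.7083 -0.0037]
```

>>> {"method": "arm_command", "body": {"deltas": [0.095,0,0,0,0,0,50,0.097,-0.013,-0.191,0.263,0.708,-0.004,50,0.097,-0.013,-0.191,0.263,0.708,-0.004,50,0.097,-0.013,-0.191,0.263,0.708,-0.004,50,0.097,-0.013,-0.191,0.263,0.708,-0.004,50,0.097,-0.013,-0.191,0.263,0.708,-0.004,50,0.097,-0.013,-0.191,0.263,0.708,-0.004,50,0.097,-0.013,-0.191,0.263,0.708,-0.004,50,0.097,-0.013,-0.191,0.263,0.708,-0.004,50,0.097,-0.013,-0.191,0.263,0.708,-0.004,50,0.097,-0.013,-0.191,0.263,0.708,-0.004,50,0.097,-0.013,-0.191,0.263,0.708,-0.004,50,0.097,-0.013,-0.191,0.263,0.708,-0.004,50,0.097,-0.013,-0.191,0.263,0.708,-0.004,50,0.097,-0.013,-0.191,0.263,0.708,-0.004,50,0.097,-0.013,-0.191,0.263,0.708,-0.004,50,0.097,-0.013,-0.191,0.263,0.708,-0.004,50,0.097,-0.013,-0.191,0.263,0.708,-0.004,50,0.097,-0.013,-0.191,0.263,0.708,-0.004,50]}}

```text
clock: 2.4
position: [0.5636, 0.1883, 0.2961]
ee_rot: [-3.128, -0.258, 0.003]
force: [0.5, -0.5, 0.5]
width: 0.547
gripper_force: 0.0
```

Run:
```python
from h import *
go((.566,.189,.067),9.4); print(sensors.observe()['joints'].round(2))
shot("side","s1",(130,200,300,384),3.2)
print((pix("side",[[.566,.189,.087],[.5765,.393,.087],[.571,.274,.087]])-[130,200])*3.2)
```

```text
t 2.4 turn [-0.0017 -0.0013 -0.0002] shift [ 0.0024  0.0007 -0.2291]
[-0.14  0.37 -0.38  1.51  0.14  1.29 -1.94]
[[249.36438121 147.07542194]
 [ 90.01330592 353.04518746]
 [187.13545875 226.25662091]]
```

View pics/s1.png

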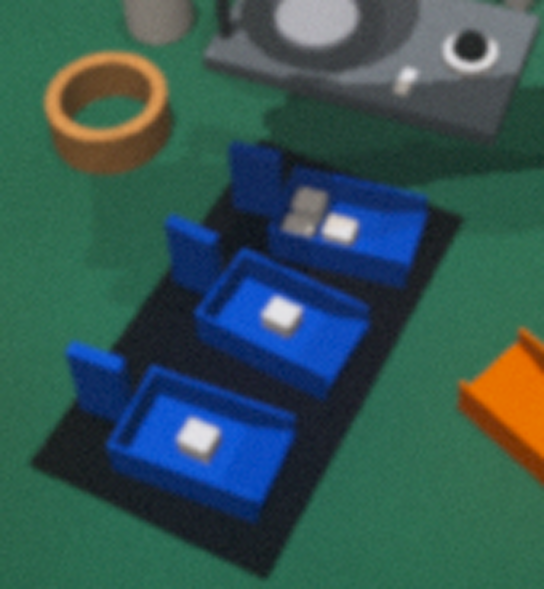

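The side view shows the three fin tops at (256,149), (192,222) and (96,350). They are within about 2 raw pixels of the predicted positions, so I'll descend and grip.

>>> {"method": "arm_command", "body": {"deltas": [0,0,0,0.002,0.001,-0.05,50,0,0,0,0.002,0.001,-0.1,50,0,0,0,0.002,0.001,-0.14,50,0,0,0,0.002,0.001,-0.17,50,0,0,0,0.002,0.001,-0.2,50,0,0,0,0.002,0.001,-0.22,50,0,0,0,0.002,0.001,-0.229,50,0,0,0,0.002,0.001,-0.229,50,0,0,0,0.002,0.001,-0.229,0,0,0,0,0.002,0.001,-0.229,0,0,0,0,0.002,0.001,-0.229,0,0,0,0,0.002,0.001,-0.229,0,0,0,0,0.002,0.001,-0.229,0,0,0,0,0.002,0.001,-0.229,0,0,0,0,0.002,0.001,-0.229,0], "force": 50}}

```text
clock: 3.95
position: [0.5659, 0.1905, 0.0676]
ee_rot: [-3.127, -0.259, 0.001]
force: [0.2, -0.0, 2.2]
width: 0.107
gripper_force: 50.0
```

>>> {"method": "arm_command", "body": {"deltas": [0,0,0,0,0,0.01,0,0,0,0,0,0,0.03,0,0,0,0,0,0,0.06,0,0,0,0,0,0,0.09,0,0,0,0,0,0,0.12,0,0,0,0,0,0,0.16,0,0,0,0,0,0,0.2,0,0,0,-0.01,0.01,-0.01,0.23,0,0,0,-0.02,0.02,-0.03,0.26,0,0,0,-0.04,0.04,-0.06,0.268,0,0,0,-0.06,0.06,-0.09,0.268,0,0,0,-0.08,0.08,-0.12,0.268,0,0,0,-0.104,0.1,-0.15,0.268,0,0,0,-0.104,0.115,-0.18,0.268,0,0,0,-0.104,0.124,-0.2,0.268,0,0,0,-0.104,0.124,-0.2065,0.268,0,0,0,-0.104,0.124,-0.2065,0.268,0]}}

```text
clock: 5.65
position: [0.6893, -0.0169, 0.3354]
ee_rot: [-3.138, -0.001, 0.003]
force: [-0.2, -0.2, -2.1]
width: 0.104
gripper_force: 50.0
```

Run:
```python
from h import *
go((.69,-.016,.335),0); go((.69,-.016,.335),0,35); go((.645,-.016,.335),0,62);print(sensors.observe()['joints'].round(2))
shot("side","s2",(130,70,330,260),3)
```

```text
t 5.7 turn [-0.0025 -0.001  -0.0002] shift [ 0.0007  0.0009 -0.0004]
t 5.7 turn [-0.0024 -0.3899 -0.001 ] shift [ 0.0007  0.0009 -0.0004]
t 5.7 turn [-0.0021 -0.6899 -0.0016] shift [-0.0443  0.0009 -0.0004]
[ 0.1   0.51 -0.27  1.18  0.13  1.47 -1.72]
```

View pics/s2.png

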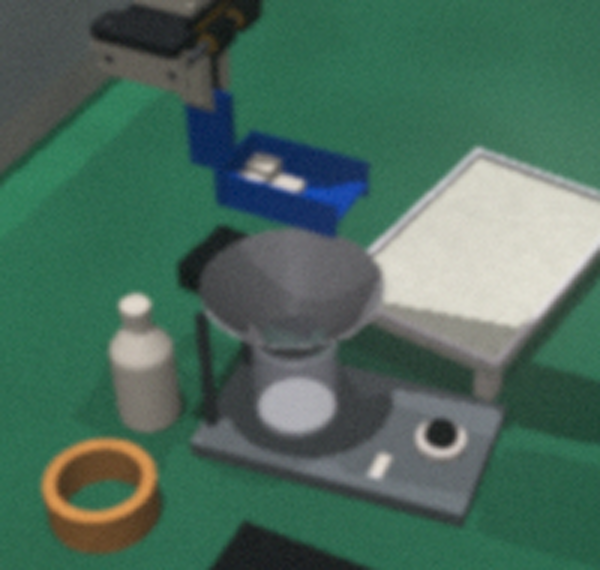

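The tray is level above the funnel with its three blocks at (270,175). Now I'll tip it slowly.

>>> {"method": "arm_command", "body": {"deltas": [0,-0.06,0,0,0,0,0,0,-0.13,0,0,0,0,0,0,-0.2,0,0,0,0,0,0,-0.27,0,0.003,0,0,0,0,-0.34,0,0.007,0,0,0,0,-0.39,0,0.01,0,0,0,0,-0.42,0,0.005,0,0,0,0,-0.45,0,0,0,0,0,0,-0.48,0,-0.005,0,0,0,0,-0.51,0,-0.01,0,0,0,0,-0.54,0,-0.016,0,0,0,0,-0.57,0,-0.022,0,0,0,0,-0.6,0,-0.028,0,0,0,0,-0.63,0,-0.034,0,0,0,0,-0.66,0,-0.04,0,0,0,0,-0.7,0,-0.046,0,0,0,0,-0.72,0,-0.05,0,0,0,0,-0.72,0,-0.05,0,0,0,0,-0.72,0,-0.05,0,0,0,0,-0.72,0,-0.05,0,0,0]}}

```text
clock: 7.7
position: [0.6312, -0.0208, 0.4093]
ee_rot: [2.754, 0.035, 1.509]
force: [0.3, -0.4, -0.7]
width: 0.101
gripper_force: 50.0
```

Run:
```python
from h import *
shot("side","s3",(130,70,330,260),3)
go((.69,-.016,.335),0)
```

```text
t 7.8 turn [ 3.000e-04  6.389e-01 -1.390e-02] shift [ 0.0587  0.0059 -0.075 ]
```

View pics/s3.png

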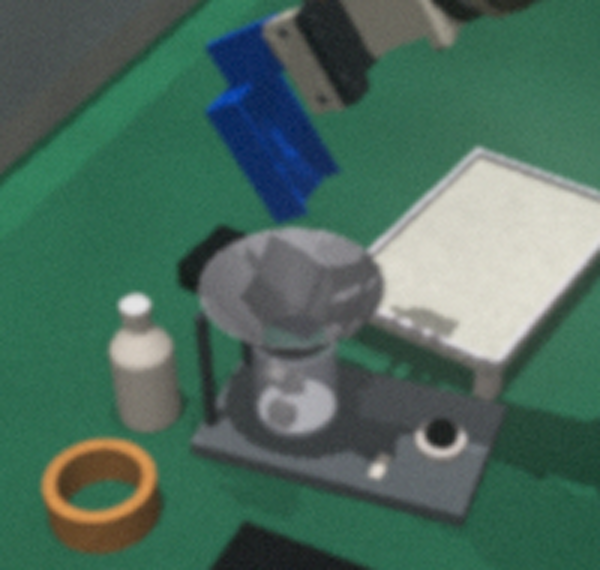

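The jar now shows blobs at (285,380) and (280,410), so blocks went in. The arm rose because a joint reached its limit. I'll check the joints and enlarge the jar and tray.

Run:
```python
from h import *
print(sensors.observe()['joints'].round(2))
im=optics.get_image("side")
a=cv2.resize(im[135:225,180:300],None,fx=5,fy=5,interpolation=cv2.INTER_CUBIC); cv2.imwrite("pics/s4.png",a)
```

```text
[-0.36 -0.13  0.24  2.22  1.15  0.12 -2.74]
```

View pics/s4.png

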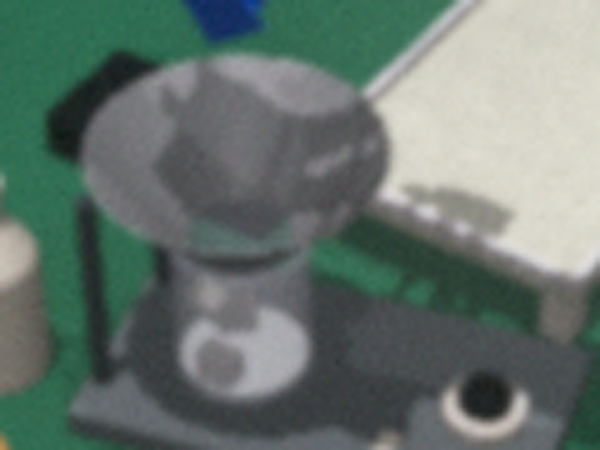

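Three blobs in the jar at (205,295), (240,315) and (220,360) match the three blocks poured. I'll level the tray again.

>>> {"method": "arm_command", "body": {"deltas": [0,0.07,0,0.005,0,0,0,0,0.15,0,0.01,0,0,0,0,0.23,0,0.02,0.002,0,0,0,0.32,0,0.03,0.004,0,0,0,0.41,0,0.04,0.006,0,0,0,0.5,-0.005,0.05,0.006,0,0,0,0.58,-0.01,0.059,0.006,0,0,0,0.639,-0.014,0.059,0.006,0,0,0,0.639,-0.014,0.059,0.006,0,0,0,0.639,-0.014,0.059,0.006,0,0]}}

```text
clock: 8.8
position: [0.6926, -0.015, 0.4042]
ee_rot: [3.141, 0.006, -0.022]
force: [-0.2, 0.2, -1.9]
width: 0.101
gripper_force: 50.0
```

Run:
```python
from h import *
print(sensors.observe()['joints'].round(2),sensors.observe()['position'])
go((.5715,-.3673,.30),-8.5)
shot("side","s5",(150,40,300,230),3.1)
```

```text
[-0.43  0.56  0.75  1.06 -0.37  1.66 -1.35] [ 0.6925855  -0.01502065  0.40419806]
t 8.8 turn [-0.0005 -0.0088 -0.097 ] shift [-0.1211 -0.3523 -0.1042]
```

View pics/s5.png

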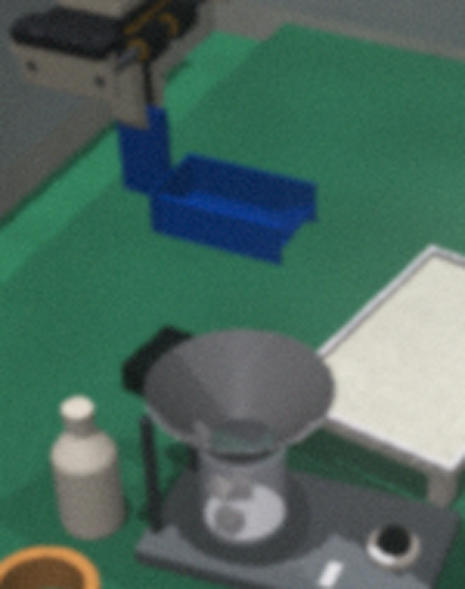

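The tray is empty and level, and the funnel is clear at (240,380). Next I'll move to the far shelf slot.

>>> {"method": "arm_command", "body": {"deltas": [0,0,0,-0.01,-0.02,0,0,0,0,-0.02,-0.02,-0.05,0,0,0,0,-0.03,-0.03,-0.09,-0.01,0,0,0,-0.05,-0.05,-0.13,-0.03,0,0,0,-0.07,-0.06,-0.17,-0.05,0,0,0,-0.08,-0.08,-0.21,-0.08,0,0,0,-0.097,-0.09,-0.25,-0.1,0,0,-0.009,-0.097,-0.1,-0.29,-0.104,0,0,-0.009,-0.097,-0.11,-0.32,-0.104,0,0,-0.009,-0.097,-0.121,-0.352,-0.12,0,0,-0.009,-0.097,-0.121,-0.352,-0.14,0,0,-0.009,-0.097,-0.121,-0.352,-0.17,0,0,-0.009,-0.097,-0.121,-0.352,-0.2,0,0,-0.009,-0.097,-0.121,-0.352,-0.23,0,0,-0.009,-0.097,-0.121,-0.352,-0.25,0,0,-0.009,-0.097,-0.121,-0.352,-0.26,0,0,-0.009,-0.097,-0.121,-0.352,-0.265,0,0,-0.009,-0.097,-0.121,-0.352,-0.265,0]}}

```text
clock: 10.65
position: [0.5699, -0.369, 0.1436]
ee_rot: [3.129, -0.239, 0.018]
force: [-0.8, -0.0, -1.4]
width: 0.102
gripper_force: 50.0
```

Run:
```python
from h import *
go((.5715,-.3673,.1155),-8.5)
print(sensors.observe()['joints'].round(2))
shot("side","s6",(230,90,390,210),4.5)
```

```text
t 10.7 turn [0.0025 0.007  0.0025] shift [ 0.0016  0.0017 -0.0281]
[ 0.06  0.66  0.72  1.57 -0.48  1.08 -0.82]
```

View pics/s6.png

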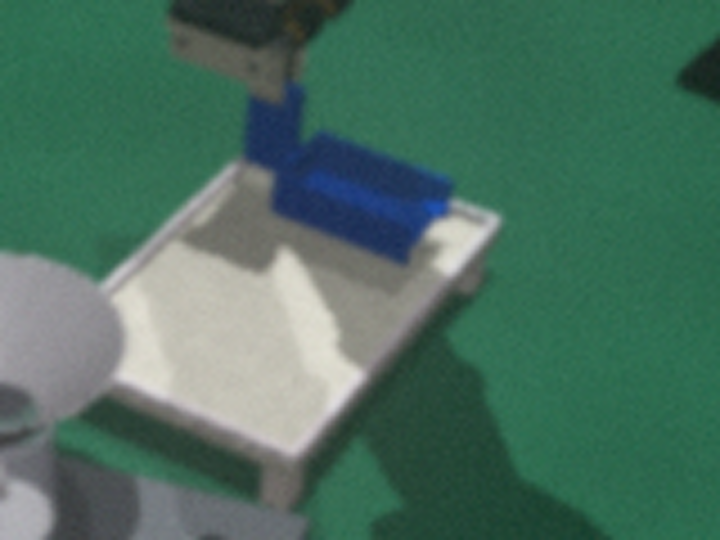

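The tray hovers level inside the shelf lip at (360,190). I'll lower it and release.

>>> {"method": "arm_command", "body": {"deltas": [0.0025,0.007,0.0025,0.0016,0.0017,-0.01,0,0.0025,0.007,0.0025,0.0016,0.0017,-0.016,0,0.0025,0.007,0.0025,0.0016,0.0017,-0.022,0,0.0025,0.007,0.0025,0.0016,0.0017,-0.026,0,0.0025,0.007,0.0025,0.0016,0.0017,-0.028,0,0.0025,0.007,0.0025,0.0016,0.0017,-0.028,0]}}

```text
clock: 11.3
position: [0.5721, -0.367, 0.1156]
ee_rot: [3.133, -0.231, -0.0]
force: [-0.5, 1.0, 3.7]
width: 0.104
gripper_force: 50.0
```

```bash
python3 -c "
from h import *
go((.5715,-.3673,.1155),-8.5);print(sensors.observe()['force'])"
```

```text
t 11.3 turn [ 0.0002 -0.0002 -0.0008] shift [-0.0006 -0.0003 -0.0001]
[-0.49668712  0.99276888  3.67009722]
```

>>> {"method": "arm_command", "body": {"deltas": [0,0,0,0,0,0,40,0,0,0,0,0,0,40,0,0,0,0,0,0,40,0,0,0,0,0,0.02,40,0,0,0,0,0,0.06,40,0,0,0,0,0,0.11,40,0,0,0,0,0,0.185,50,0,0,0,0,0,0.185,50,0,0,0.058,-0.001,0.641,0.185,50,0,0,0.058,-0.001,0.641,0.185,50,0,0,0.058,-0.001,0.641,0.185,50,0,0,0.058,-0.001,0.641,0.185,50,0,0,0.058,-0.001,0.641,0.185,50,0,0,0.058,-0.001,0.641,0.185,50,0,0,0.058,-0.001,0.641,0.185,50,0,0,0.058,-0.001,0.641,0.185,50,0,0,0.058,-0.001,0.641,0.185,50,0,0,0.058,-0.001,0.641,0.185,50,0,0,0.058,-0.001,0.641,0.185,50,0,0,0.058,-0.001,0.641,0.185,50]}}

```text
clock: 13.3
position: [0.5706, 0.235, 0.3004]
ee_rot: [3.14, -0.088, -0.001]
force: [0.5, -0.6, -0.1]
width: 0.544
gripper_force: 0.0
```

Run:
```python
from h import *
go((.571,.274,.067),-3.3)
print(sensors.observe()['joints'].round(2))
a=optics.get_image("side")[200:384,130:300]; b=optics.get_image("top")[130:240,225:390]
a=cv2.resize(a,None,fx=2,fy=2,interpolation=3); b=cv2.resize(b,None,fx=2.7,fy=2.7,interpolation=3)
c=np.zeros((max(a.shape[0],b.shape[0]),a.shape[1]+b.shape[1],3),np.uint8); c[:a.shape[0],:a.shape[1]]=a; c[:b.shape[0],a.shape[1]:]=b
cv2.imwrite("pics/m1.png",c); print(c.shape,(pix("side",[[.5765,.393,.087],[.571,.274,.087]])-[130,200])*2)
```

```text
t 13.3 turn [ 0.     -0.0002 -0.0009] shift [ 0.0004  0.039  -0.2334]
[-0.95  0.42  0.72  1.51 -0.28  1.31 -1.84]
(368, 786, 3) [[ 56.2583162  220.65324216]
 [116.95966172 141.41038807]]
```

View pics/m1.png

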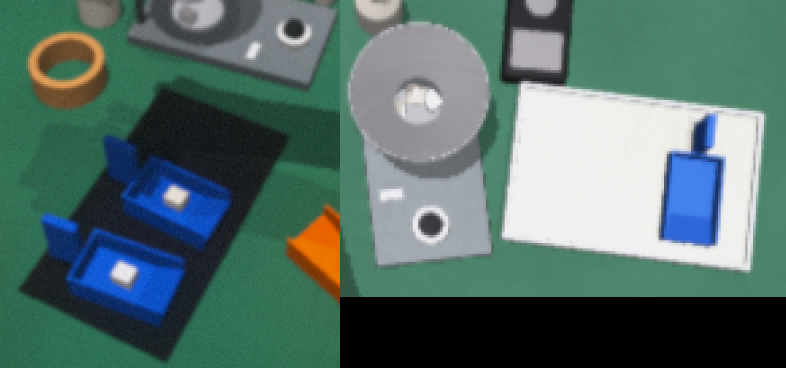

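The first tray stands well on the shelf at (690,200), and the jar holds its blocks. The other two handles are where they were, at (120,142) and (61,220). Now I'll grasp B.

>>> {"method": "arm_command", "body": {"deltas": [0,0,0,0,0.039,0,50,0,0,0,0,0.039,-0.05,50,0,0,0,0,0.039,-0.1,50,0,0,0,0,0.039,-0.14,50,0,0,0,0,0.039,-0.17,50,0,0,0,0,0.039,-0.2,50,0,0,0,0,0.039,-0.22,50,0,0,0,0,0.039,-0.2335,50,0,0,0,0,0.039,-0.2335,50,0,0,0,0,0.039,-0.2335,0,0,0,0,0,0.039,-0.2335,0,0,0,0,0,0.039,-0.2335,0,0,0,0,0,0.039,-0.2335,0,0,0,0,0,0.039,-0.2335,0,0,0,0,0,0.039,-0.2335,0,0,0,0,0,0.039,-0.2335,0]}}

```text
clock: 15.0
position: [0.5711, 0.2722, 0.067]
ee_rot: [3.14, -0.088, -0.001]
force: [0.1, 0.0, 2.8]
width: 0.105
gripper_force: 50.0
```

```bash
python3 -c "
from h import *
go((.69,-.016,.40),0)"
```

```text
t 15.0 turn [ 0.0001 -0.0003  0.0357] shift [ 0.1189 -0.2882  0.333 ]
```

>>> {"method": "arm_command", "body": {"deltas": [0,0,0,0,0,0.01,0,0,0,0,0,0,0.03,0,0,0,0,0,0,0.06,0,0,0,0,0,0,0.1,0,0,0,0,0,0,0.14,0,0,0,0,0,0,0.18,0,0,0,0,0,0,0.22,0,0,0,0.01,0.01,-0.01,0.26,0,0,0,0.02,0.02,-0.03,0.3,0,0,0,0.036,0.03,-0.06,0.32,0,0,0,0.036,0.05,-0.1,0.333,0,0,0,0.036,0.07,-0.14,0.333,0,0,0,0.036,0.09,-0.18,0.333,0,0,0,0.036,0.1,-0.22,0.333,0,0,0,0.036,0.11,-0.25,0.333,0,0,0,0.036,0.119,-0.275,0.333,0,0,0,0.036,0.119,-0.288,0.333,0,0,0,0.036,0.119,-0.288,0.333,0,0,0,0.036,0.119,-0.288,0.333,0]}}

```text
clock: 16.9
position: [0.6897, -0.0146, 0.3999]
ee_rot: [-3.141, -0.002, 0.001]
force: [-0.7, 0.2, -1.8]
width: 0.105
gripper_force: 50.0
```

```bash
python3 -c "
from h import *
go((.69,-.016,.40),0);print(sensors.observe()['joints'].round(2))"
```

```text
t 16.9 turn [-0.0004 -0.0004 -0.0009] shift [ 0.0003 -0.0014  0.0001]
[-0.43  0.54  0.73  1.1  -0.35  1.62 -1.36]
```

>>> {"method": "arm_command", "body": {"deltas": [0,-0.06,0,0,-0.0015,0,0,0,-0.13,0,0,-0.0015,0,0,0,-0.2,0,0,-0.0015,0,0,0,-0.27,0,0.003,-0.0015,0,0,0,-0.34,0,0.007,-0.0015,0,0,0,-0.39,0,0.01,-0.0015,0,0,0,-0.42,0,0.005,-0.0015,0,0,0,-0.45,0,0,-0.0015,0,0,0,-0.48,0,-0.005,-0.0015,0,0,0,-0.51,0,-0.01,-0.0015,0,0,0,-0.54,0,-0.016,-0.0015,0,0,0,-0.57,0,-0.022,-0.0015,0,0,0,-0.6,0,-0.028,-0.0015,0,0,0,-0.63,0,-0.034,-0.0015,0,0,0,-0.65,0,-0.04,-0.0015,0,0,0,-0.65,0,-0.04,-0.0015,0,0,0,-0.65,0,-0.04,-0.0015,0,0,0,-0.65,0,-0.04,-0.0015,0,0]}}

```text
clock: 18.7
position: [0.6488, -0.018, 0.411]
ee_rot: [-2.755, -0.002, -1.505]
force: [-0.5, 0.2, -1.4]
width: 0.103
gripper_force: 50.0
```

```bash
python3 -c "
from h import *
print(sensors.observe()['joints'].round(2))
go((.69,-.016,.40),0)"
```

```text
[-0.3  -0.09  0.19  2.18  1.12  0.12 -2.74]
t 18.7 turn [-0.0017  0.6367 -0.0007] shift [ 0.0412  0.002  -0.011 ]
```

>>> {"method": "arm_command", "body": {"deltas": [0,0,0,0,0,0,0,0,0,0,0,0,0,0,0,0.07,0,0.005,0,0,0,0,0.15,0,0.01,0,0,0,0,0.23,0,0.02,0.002,0,0,0,0.32,0,0.03,0.002,0,0,0,0.41,0,0.035,0.002,0,0,0,0.5,0,0.04,0.002,0,0,0,0.58,0,0.041,0.002,0,0,0,0.637,0,0.041,0.002,0,0,0,0.637,0,0.041,0.002,0,0,0,0.637,0,0.041,0.002,0,0]}}

```text
clock: 19.9
position: [0.6917, -0.0144, 0.4066]
ee_rot: [-3.141, -0.008, 0.018]
force: [0.8, 0.5, -2.1]
width: 0.101
gripper_force: 50.0
```

Run:
```python
from h import *
go((.5824,-.2941,.30),-8.5)
a=optics.get_image("side")[40:230,150:300]; b=optics.get_image("side")[240:384,130:290]
a=cv2.resize(a,None,fx=3,fy=3,interpolation=3); b=cv2.resize(b,None,fx=2,fy=2,interpolation=3)
c=np.zeros((570,770,3),np.uint8); c[:,:450]=a; c[:288,450:]=b
cv2.imwrite("pics/m2.png",c)
```

```text
t 19.9 turn [-0.0006 -0.0074 -0.0975] shift [-0.1093 -0.2797 -0.1066]
```

View pics/m2.png

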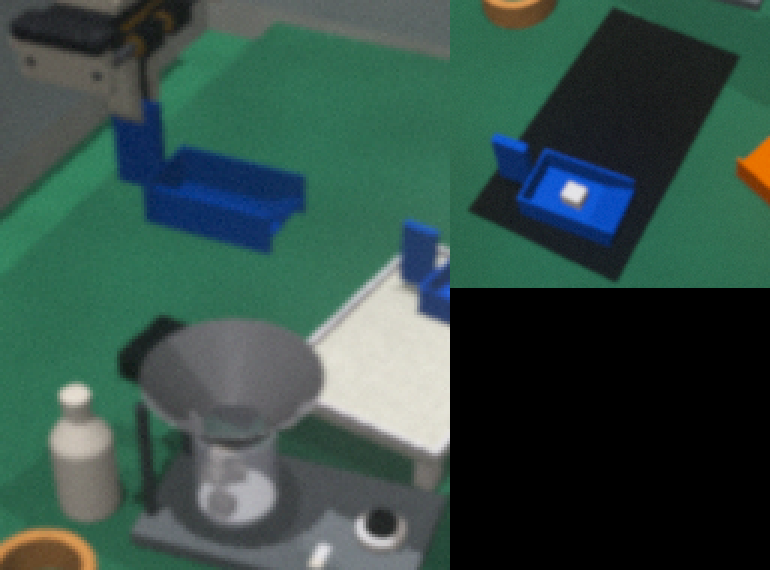

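The tray is empty, the funnel is clear, and tray A at (575,190) has not moved. Now the middle shelf slot.

>>> {"method": "arm_command", "body": {"deltas": [0,0,0,-0.01,-0.02,0,0,0,0,-0.02,-0.02,-0.05,0,0,0,0,-0.03,-0.03,-0.09,-0.01,0,0,0,-0.05,-0.05,-0.13,-0.03,0,0,0,-0.07,-0.06,-0.17,-0.05,0,0,0,-0.08,-0.08,-0.21,-0.08,0,0,0,-0.097,-0.095,-0.25,-0.1,0,0,-0.007,-0.0975,-0.109,-0.28,-0.106,0,0,-0.007,-0.0975,-0.109,-0.28,-0.12,0,0,-0.007,-0.0975,-0.109,-0.28,-0.14,0,0,-0.007,-0.0975,-0.109,-0.28,-0.17,0,0,-0.007,-0.0975,-0.109,-0.28,-0.2,0,0,-0.007,-0.0975,-0.109,-0.28,-0.23,0,0,-0.007,-0.0975,-0.109,-0.28,-0.25,0,0,-0.007,-0.0975,-0.109,-0.28,-0.265,0,0,-0.007,-0.0975,-0.109,-0.28,-0.27,0,0,-0.007,-0.0975,-0.109,-0.28,-0.27,0]}}

```text
clock: 21.7
position: [0.5812, -0.2964, 0.1411]
ee_rot: [-3.131, 0.237, -0.018]
force: [-0.3, -0.7, -0.9]
width: 0.103
gripper_force: 50.0
```

```bash
python3 -c "
from h import *
go((.5824,-.2941,.1155),-8.5)"
```

```text
t 21.7 turn [-0.0005  0.0072  0.0016] shift [ 0.0012  0.0023 -0.0256]
```

>>> {"method": "arm_command", "body": {"deltas": [0,0.007,0.0016,0.0012,0.0023,-0.008,0,0,0.007,0.0016,0.0012,0.0023,-0.014,0,0,0.007,0.0016,0.0012,0.0023,-0.02,0,0,0.007,0.0016,0.0012,0.0023,-0.024,0,0,0.007,0.0016,0.0012,0.0023,-0.0255,0,0,0.007,0.0016,0.0012,0.0023,-0.0255,0,0,0.007,0.0016,0.0012,0.0023,-0.0255,40,0,0.007,0.0016,0.0012,0.0023,-0.0255,40,0,0.007,0.0016,0.0012,0.0023,-0.0255,40,0,0.007,0.0016,0.0012,0.0023,0,40,0,0.007,0.0016,0.0012,0.0023,0.04,40,0,0.007,0.0016,0.0012,0.0023,0.09,40,0,0.007,0.0016,0.0012,0.0023,0.14,40,0,0.007,0.0016,0.0012,0.0023,0.16,40]}}

```text
clock: 23.1
position: [0.5832, -0.296, 0.3064]
ee_rot: [3.131, -0.234, 0.009]
force: [0.6, -0.6, -0.3]
width: 0.438
gripper_force: 0.0
```

```bash
python3 -c "
from h import *
go((.5765,.393,.30),4.5)"
```

```text
t 23.1 turn [0.0009 0.0039 0.1451] shift [-0.0067  0.689  -0.0064]
```

>>> {"method": "arm_command", "body": {"deltas": [0,0.004,0.145,-0.0067,0.689,-0.006,50,0,0.004,0.145,-0.0067,0.689,-0.006,50,0,0.004,0.145,-0.0067,0.689,-0.006,50,0,0.004,0.145,-0.0067,0.689,-0.006,50,0,0.004,0.145,-0.0067,0.689,-0.006,50,0,0.004,0.145,-0.0067,0.689,-0.006,50,0,0.004,0.145,-0.0067,0.689,-0.006,50,0,0.004,0.145,-0.0067,0.689,-0.006,50,0,0.004,0.145,-0.0067,0.689,-0.006,50,0,0.004,0.145,-0.0067,0.689,-0.006,50,0,0.004,0.145,-0.0067,0.689,-0.006,50,0,0.004,0.145,-0.0067,0.689,-0.006,50,0,0.004,0.145,-0.0067,0.689,-0.006,50,0,0.004,0.145,-0.0067,0.689,-0.006,50,0,0.004,0.145,-0.0067,0.689,-0.006,50,0,0.004,0.145,-0.0067,0.689,-0.006,50,0,0.004,0.145,-0.0067,0.689,-0.006,50]}}

```text
clock: 24.8
position: [0.5761, 0.3928, 0.295]
ee_rot: [3.139, 0.121, -0.01]
force: [0.3, -0.4, -0.3]
width: 0.54
gripper_force: 0.0
```

```bash
cat >> h.py <<'E'
def blue(n,reg=None):
    h=cv2.cvtColor(optics.get_image(n),cv2.COLOR_BGR2HSV); m=cv2.inRange(h,(108,150,60),(125,255,255))
    k,l,st,c=cv2.connectedComponentsWithStats(m); 
    return [(c[i].round(1).tolist(),int(st[i,4]),st[i,:4].tolist()) for i in range(1,k) if st[i,4]>25]
E
python3 - <<'E'
from h import *
go((.5765,.393,.067),4.5)
for b in blue("side"): print(b)
print("top"); 
for b in blue("top"): print(b)
a=cv2.imread("pics/m2.png")[:288,450:]  # reference of tray A at 2x, offset (130,240)
m=cv2.inRange(cv2.cvtColor(a,cv2.COLOR_BGR2HSV),(108,150,60),(125,255,255)); y,x=np.nonzero(m); print("ref side",x.mean()/2+130,y.mean()/2+240,x.min()/2+130,y.min()/2+240)
E
```

```text
t 24.8 turn [ 0.0004 -0.004   0.0011] shift [ 4.00e-04  2.00e-04 -2.28e-01]
([298.0, 142.1], 1475, [273, 115, 54, 50])
([188.4, 335.2], 2061, [152, 308, 71, 56])
top
([344.7, 199.4], 1431, [322, 170, 45, 51])
([136.1, 204.5], 759, [126, 178, 23, 47])
ref side 188.27250957854406 335.09099616858236 152.0 308.0
```

Tray A has not moved: its side centroid is (188,335), the same as the reference. I'll grasp it.

>>> {"method": "arm_command", "body": {"deltas": [0,-0.004,0.001,0,0,-0.05,50,0,-0.004,0.001,0,0,-0.1,50,0,-0.004,0.001,0,0,-0.14,50,0,-0.004,0.001,0,0,-0.17,50,0,-0.004,0.001,0,0,-0.2,50,0,-0.004,0.001,0,0,-0.22,50,0,-0.004,0.001,0,0,-0.228,50,0,-0.004,0.001,0,0,-0.228,50,0,-0.004,0.001,0,0,-0.228,0,0,-0.004,0.001,0,0,-0.228,0,0,-0.004,0.001,0,0,-0.228,0,0,-0.004,0.001,0,0,-0.228,0,0,-0.004,0.001,0,0,-0.228,0,0,-0.004,0.001,0,0,-0.228,0,0,-0.004,0.001,0,0,-0.228,0]}}

```text
clock: 26.4
position: [0.5755, 0.3945, 0.0669]
ee_rot: [-3.139, -0.126, 0.001]
force: [-0.2, 0.0, 1.9]
width: 0.105
gripper_force: 50.0
```

```bash
python3 -c "
from h import *
go((.69,-.016,.40),0)"
```

```text
t 26.4 turn [-0.0002 -0.0002 -0.0512] shift [ 0.1145 -0.4105  0.3331]
```

>>> {"method": "arm_command", "body": {"deltas": [0,0,0,0,0,0.01,0,0,0,0,0,0,0.03,0,0,0,0,0,0,0.06,0,0,0,0,0,0,0.1,0,0,0,0,0,0,0.14,0,0,0,0,0,0,0.18,0,0,0,0,0,-0.01,0.22,0,0,0,-0.01,0.01,-0.03,0.26,0,0,0,-0.02,0.02,-0.06,0.3,0,0,0,-0.03,0.03,-0.1,0.32,0,0,0,-0.04,0.04,-0.14,0.333,0,0,0,-0.051,0.05,-0.18,0.333,0,0,0,-0.051,0.06,-0.22,0.333,0,0,0,-0.051,0.075,-0.26,0.333,0,0,0,-0.051,0.09,-0.3,0.333,0,0,0,-0.051,0.1,-0.34,0.333,0,0,0,-0.051,0.11,-0.375,0.333,0,0,0,-0.051,0.1145,-0.4,0.333,0,0,0,-0.051,0.1145,-0.4105,0.333,0,0,0,-0.051,0.1145,-0.4105,0.333,0]}}

```text
clock: 28.4
position: [0.6895, -0.0178, 0.4002]
ee_rot: [3.141, -0.004, -0.001]
force: [-0.1, -0.5, -2.0]
width: 0.103
gripper_force: 50.0
```

```bash
python3 -c "
from h import *
go((.69,-.016,.40),0)"
```

```text
t 28.4 turn [ 0.0002 -0.0003  0.0017] shift [ 0.0005  0.0018 -0.0002]
```

>>> {"method": "arm_command", "body": {"deltas": [0,-0.06,0,0,0.001,0,0,0,-0.13,0,0,0.001,0,0,0,-0.2,0,0,0.001,0,0,0,-0.27,0,0.003,0.001,0,0,0,-0.34,0,0.007,0.001,0,0,0,-0.39,0,0.01,0.001,0,0,0,-0.42,0,0.005,0.001,0,0,0,-0.45,0,0,0.001,0,0,0,-0.48,0,-0.005,0.001,0,0,0,-0.51,0,-0.01,0.001,0,0,0,-0.54,0,-0.016,0.001,0,0,0,-0.57,0,-0.022,0.001,0,0,0,-0.6,0,-0.028,0.001,0,0,0,-0.63,0,-0.034,0.001,0,0,0,-0.65,0,-0.04,0.001,0,0,0,-0.65,0,-0.04,0.001,0,0,0,-0.65,0,-0.04,0.001,0,0,0,-0.65,0,-0.04,0.001,0,0,0,-0.65,0,-0.04,0.001,0,0,0,-0.65,0,-0.04,0.001,0,0]}}

```text
clock: 30.4
position: [0.6493, -0.0151, 0.4109]
ee_rot: [-2.754, -0.002, -1.504]
force: [-0.6, -0.6, -0.9]
width: 0.106
gripper_force: 50.0
```

```bash
python3 -c "
from h import *
go((.69,-.016,.40),0)"
```

```text
t 30.4 turn [-0.0024  0.6364 -0.001 ] shift [ 0.0407 -0.0009 -0.0109]
```

>>> {"method": "arm_command", "body": {"deltas": [0,0.07,0,0.005,0,0,0,0,0.15,0,0.01,0,0,0,0,0.23,0,0.02,0,0,0,0,0.32,0,0.03,0,0,0,0,0.41,0,0.035,0,0,0,0,0.5,0,0.04,0,0,0,0,0.58,0,0.041,0,0,0,0,0.637,0,0.041,0,0,0,0,0.637,0,0.041,0,0,0,0,0.637,0,0.041,0,0,0]}}

```text
clock: 31.4
position: [0.6919, -0.0138, 0.4064]
ee_rot: [-3.14, -0.004, 0.019]
force: [0.3, 1.2, -2.9]
width: 0.096
gripper_force: 50.0
```

Run:
```python
from h import *
go((.5934,-.2209,.30),-8.5)
im=optics.get_image("side"); h=cv2.cvtColor(im,cv2.COLOR_BGR2HSV)
a=im[80:135,195:260]; ha=h[80:135,195:260]; print("greyish in tray",int(((ha[...,1]<70)&(ha[...,2]>110)).sum()))
for b in blue("side"): print(b)
p=cv2.resize(im[40:230,150:300],None,fx=3,fy=3,interpolation=3); t=cv2.resize(optics.get_image("top")[150:240,290:375],None,fx=4,fy=4,interpolation=3)
c=np.zeros((570,790,3),np.uint8); c[:,:450]=p; c[:360,450:]=t; cv2.imwrite("pics/m3.png",c)
```

```text
t 31.4 turn [-0.0013 -0.0077 -0.0962] shift [-0.0985 -0.2071 -0.1064]
greyish in tray 0
([217.3, 102.0], 1227, [189, 73, 61, 50])
([297.8, 142.0], 1510, [273, 115, 54, 51])
```

View pics/m3.png

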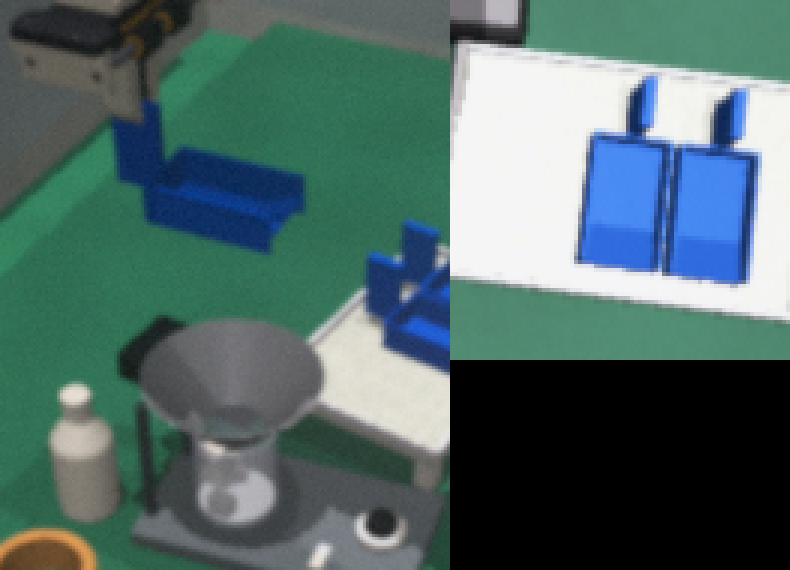

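The third tray is empty, and the two on the shelf stand parallel and side by side. I'll place the third in the near slot.

>>> {"method": "arm_command", "body": {"deltas": [0,0,0,-0.01,-0.02,0,0,0,0,-0.02,-0.02,-0.05,0,0,0,0,-0.03,-0.03,-0.09,0,0,0,0,-0.05,-0.05,-0.12,-0.01,0,0,0,-0.07,-0.07,-0.15,-0.03,0,0,0,-0.09,-0.09,-0.18,-0.05,0,0,-0.008,-0.096,-0.0985,-0.207,-0.08,0,0,-0.008,-0.096,-0.0985,-0.207,-0.11,0,0,-0.008,-0.096,-0.0985,-0.207,-0.14,0,0,-0.008,-0.096,-0.0985,-0.207,-0.17,0,0,-0.008,-0.096,-0.0985,-0.207,-0.2,0,0,-0.008,-0.096,-0.0985,-0.207,-0.23,0,0,-0.008,-0.096,-0.0985,-0.207,-0.25,0,0,-0.008,-0.096,-0.0985,-0.207,-0.265,0,0,-0.008,-0.096,-0.0985,-0.207,-0.27,0,0,-0.008,-0.096,-0.0985,-0.207,-0.27,0]}}

```text
clock: 33.15
position: [0.5915, -0.223, 0.1415]
ee_rot: [-3.13, 0.234, -0.02]
force: [-0.9, 0.3, -1.1]
width: 0.101
gripper_force: 50.0
```

Run:
```python
from h import *
go((.5934,-.2209,.1155),-8.5)
```

```text
t 33.1 turn [-0.0009  0.0083  0.0005] shift [ 0.0019  0.0021 -0.026 ]
```

>>> {"method": "arm_command", "body": {"deltas": [0,0.008,0,0.0019,0.001,-0.008,0,0,0.008,0,0.0019,0.001,-0.014,0,0,0.008,0,0.0019,0.001,-0.02,0,0,0.008,0,0.0019,0.001,-0.024,0,0,0.008,0,0.0019,0.001,-0.026,0,0,0.008,0,0.0019,0.001,-0.026,0,0,0.008,0,0.0019,0.001,-0.026,40,0,0.008,0,0.0019,0.001,-0.026,40,0,0.008,0,0.0019,0.001,-0.026,40,0,0.008,0,0.0019,0.001,0,40,0,0.008,0,0.0019,0.001,0.04,40,0,0.008,0,0.0019,0.001,0.09,40,0,0.008,0,0.0019,0.001,0.14,0,0,0.008,0,0.0019,0.001,0.16,0,0,0.008,0,0.0019,0.001,0.16,0]}}

```text
clock: 34.65
position: [0.5948, -0.2235, 0.3051]
ee_rot: [-3.133, 0.234, -0.01]
force: [-0.7, -0.2, 0.1]
width: 0.226
gripper_force: 0.0
```

Run:
```python
from h import *
go((.473,-.0291,.25),0)
t=optics.get_image("top"); cv2.imwrite("pics/top_raw.png",t)
p=cv2.resize(optics.get_image("side")[150:225,185:260],None,fx=5.2,fy=5.2,interpolation=3); q=cv2.resize(t[135:240,225:380],None,fx=2.6,fy=2.6,interpolation=3)
c=np.zeros((390,390+q.shape[1],3),np.uint8); c[:,:390]=p; c[:q.shape[0],390:]=q; cv2.imwrite("pics/m4.png",c); print(c.shape)
print((pix("side",[[.6174,-.0164,.025],[.6174,-.0164,.115]])-[185,150])*5.2)
```

```text
t 34.6 turn [-0.      0.0039  0.0951] shift [-0.1218  0.1944 -0.0551]
(390, 793, 3)
[[222.7217965  282.45362091]
 [217.97440419 161.99258805]]
```

View pics/m4.png

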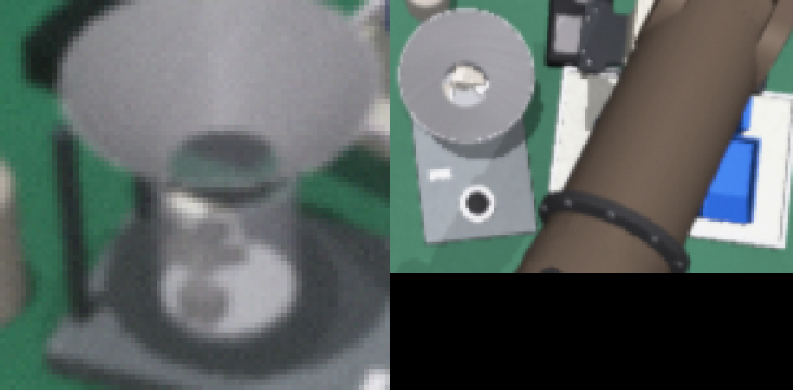

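The blocks sit piled in the jar against its back wall. The topmost is at (187,205), below the throat line. I'll triangulate its height as a check.

Run:
```python
from h import *
def P(n):
    K,r,t=cal(n); return K@np.c_[cv2.Rodrigues(r)[0],t.ravel()]
for a,b in [((255,164.6),(221,189.4)),((254,163),(221,189.4)),((257,167),(223,191))]:
    X=cv2.triangulatePoints(P("top"),P("side"),np.array(a,float).reshape(2,1),np.array(b,float).reshape(2,1)); X=(X[:3]/X[3]).ravel(); print(X, pix("top",X)-a)
print(pix("top",[[.6174,-.0164,.115],[.6174,-.0164,.025]]))
t=cv2.imread("pics/top_raw.png"); print(t[158:174,246:266].min(2))
```

```text
[ 0.63680074 -0.02065763  0.07197814] [[-0.29470987 -0.77258586]]
[ 0.63899114 -0.01842385  0.073787  ] [[0.0381441  0.10097809]]
[ 0.63204714 -0.02685548  0.06196591] [[-0.48256866 -1.26929324]]
[[253.69240719 167.11723011]
 [253.44412647 171.9254047 ]]
[[152 153 153 153 154 151 141 137 139 146 149 157 159 160 161 162 163 163
  164 165]
 [151 151 147 130 148 143 140 130 120 118 123 133 148 157 161 161 161 162
  162 163]
 [151 146 130 116 155 163 168 174 154 147 147 114 118 133 159 164 164 165
  162 162]
 [147 131 110 121 176 216 219 223 198 190 181 126 111 113 137 161 164 166
  165 164]
 [138 116 120 154 219 231 230 227 210 206 208 183 162 131 128 145 162 165
  165 166]
 [132 152 188 211 230 234 232 219 209 208 214 204 200 185 164 129 158 163
  164 164]
 [156 191 213 230 233 235 235 211 209 208 210 206 210 205 187 119 140 161
  164 164]
 [187 202 206 228 231 234 236 213 208 210 220 207 211 208 200 164 137 160
  163 163]
 [182 198 182 190 177 182 190 188 200 207 218 202 205 205 200 174 211 170
  162 163]
 [193 197 168 166 141 131 138 149 153 152 160 154 164 173 182 181 230 175
  161 162]
 [197 198 193 164 153 142 138 130 143 163 155 175 224 228 230 227 224 171
  162 160]
 [196 209 227 180 190 179 165 152 166 195 187 181 236 242 240 218 173 161
  160 161]
 [196 213 234 184 202 200 196 192 195 205 202 191 202 237 234 181 159 160
  159 159]
 [184 211 235 184 202 206 205 206 205 207 206 201 189 188 197 180 163 160
  160 159]
 [165 199 233 202 205 206 206 206 206 206 205 205 201 190 189 181 161 158
  160 160]
 [151 172 211 205 205 205 206 206 206 206 206 205 204 197 180 167 158 159
  160 160]]
```

The top block is about 72 mm up, inside the jar, whose throat is at 115 mm. All five blocks are in, so I'll press the button.

>>> {"method": "arm_command", "body": {"deltas": [0,0,0,-0.03,0.04,0,0,0,0.004,0.03,-0.06,0.08,0,0,0,0.004,0.06,-0.09,0.12,0,0,0,0.004,0.095,-0.11,0.16,-0.02,0,0,0.004,0.095,-0.122,0.1945,-0.05,0,0,0.004,0.095,-0.122,0.1945,-0.1,0,0,0.004,0.095,-0.122,0.1945,-0.14,0,0,0.004,0.095,-0.122,0.1945,-0.18,0,0,0.004,0.095,-0.122,0.1945,-0.21,0,0,0.004,0.095,-0.122,0.1945,-0.22,0,0,0.004,0.095,-0.122,0.1945,-0.22,0]}}

```text
clock: 35.85
position: [0.4696, -0.0281, 0.0794]
ee_rot: [-3.141, 0.001, 0.018]
force: [-0.0, -0.2, 0.8]
width: 0.005
gripper_force: 0.0
```

```bash
python3 -c "
from h import *
go((.4735,-.0291,.06),0);print(sensors.observe()['force'])
im=optics.get_image('side'); cv2.imwrite('pics/raw2.png',im)"
```

```text
t 35.9 turn [-0.0001 -0.0071  0.0002] shift [ 0.0039 -0.001  -0.0194]
[-0.03057519 -0.24210677  0.81794305]
```

>>> {"method": "arm_command", "body": {"deltas": [0,-0.007,0,0.004,-0.001,-0.002,0,0,-0.007,0,0.004,-0.001,-0.005,0,0,-0.007,0,0.004,-0.001,-0.008,0,0,-0.007,0,0.004,-0.001,-0.011,0,0,-0.007,0,0.004,-0.001,-0.011,0]}}

```text
clock: 36.4
position: [0.4752, -0.0288, 0.0698]
ee_rot: [-3.141, -0.0, -0.006]
force: [0.1, -0.1, -0.2]
width: 0.009
gripper_force: 0.0
```

>>> {"method": "arm_command", "body": {"deltas": [0,0,0,-0.001,0,-0.002,0,0,0,0,-0.001,0,-0.004,0,0,0,0,-0.001,0,-0.006,0,0,0,0,-0.001,0,-0.006,0]}}

```text
clock: 36.8
position: [0.4742, -0.0289, 0.0637]
ee_rot: [-3.141, -0.0, -0.006]
force: [-0.7, 0.3, -0.6]
width: 0.002
gripper_force: 0.0
```

>>> {"method": "arm_command", "body": {"deltas": [0,0,0,0,0,-0.002,0,0,0,0,0,0,-0.004,0,0,0,0,0,0,-0.004,0]}}

```text
clock: 37.1
position: [0.4742, -0.0289, 0.0597]
ee_rot: [-3.141, 0.0, -0.006]
force: [0.0, 0.1, -0.2]
width: 0.0
gripper_force: 0.0
```

>>> {"method": "arm_command", "body": {"deltas": [0,0,0,0,0,-0.002,0,0,0,0,0,0,-0.004,0,0,0,0,0,0,-0.004,0]}}

```text
clock: 37.4
position: [0.4741, -0.0289, 0.0557]
ee_rot: [-3.141, -0.0, -0.006]
force: [0.2, -0.6, -0.1]
width: 0.008
gripper_force: 0.0
```

>>> {"method": "arm_command", "body": {"deltas": [0,0,0,0,0,-0.002,0,0,0,0,0,0,-0.004,0,0,0,0,0,0,-0.004,0]}}

```text
clock: 37.7
position: [0.4742, -0.0289, 0.0517]
ee_rot: [-3.141, -0.0, -0.006]
force: [0.4, -0.1, 0.1]
width: 0.007
gripper_force: 0.0
```

>>> {"method": "arm_command", "body": {"deltas": [0,0,0,0,0,-0.002,0,0,0,0,0,0,-0.003,0,0,0,0,0,0,-0.003,0]}}

```text
clock: 38.0
position: [0.4742, -0.0289, 0.0488]
ee_rot: [-3.141, 0.0, -0.006]
force: [0.2, -0.1, -0.3]
width: 0.002
gripper_force: 0.0
```

>>> {"method": "arm_command", "body": {"deltas": [0,0,0,0,0,-0.002,0,0,0,0,0,0,-0.002,0]}}

```text
clock: 38.2
position: [0.4742, -0.0289, 0.0468]
ee_rot: [-3.141, -0.0, -0.006]
force: [0.3, 0.0, -0.1]
width: 0.005
gripper_force: 0.0
```

Run:
```python
from h import *
s=sensors.observe(); print(s['force'],s['position'])
im=optics.get_image("side"); cv2.imwrite("pics/m5.png",cv2.resize(im[130:250,190:330],None,fx=5,fy=5,interpolation=3))
print((pix("side",[s['position']-[0,0,.019],[.4745,-.0293,.035]])-[190,130])*5)
```

```text
[ 0.31777716  0.01242139 -0.08166493] [ 0.47423539 -0.02885827  0.04676753]
[[425.98714155 430.28316141]
 [426.43212224 420.71456632]]
```

View pics/m5.png

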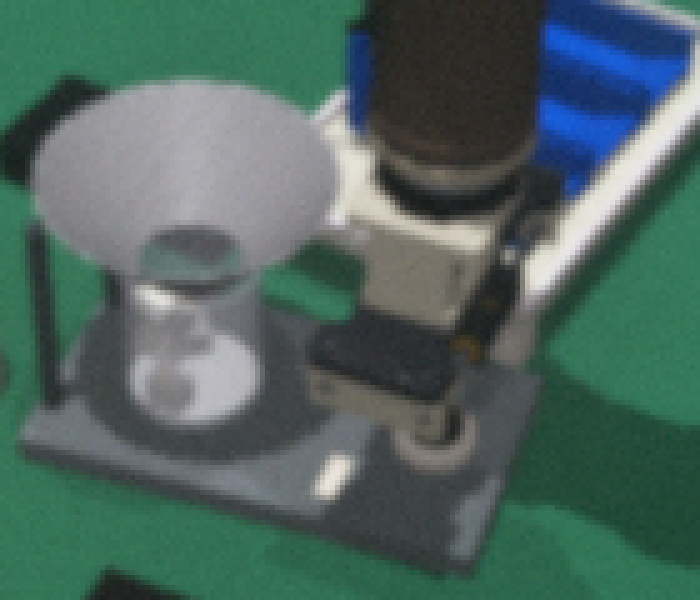

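The fingertips stand right over the button at (435,430), not yet touching. That was one view over my budget of 14, so I'll rely on the numbers from here.

>>> {"method": "arm_command", "body": {"deltas": [0,0,0,0,0,-0.002,0,0,0,0,0,0,-0.003,0,0,0,0,0,0,-0.003,0]}}

```text
clock: 38.55
position: [0.4742, -0.0288, 0.0438]
ee_rot: [-3.141, -0.0, -0.006]
force: [0.4, 0.2, -0.6]
width: 0.003
gripper_force: 0.0
```

>>> {"method": "arm_command", "body": {"deltas": [0,0,0,0,0,-0.002,0,0,0,0,0,0,-0.003,0,0,0,0,0,0,-0.003,0]}}

```text
clock: 38.85
position: [0.4742, -0.0289, 0.0408]
ee_rot: [-3.141, -0.0, -0.006]
force: [0.2, -0.4, -0.7]
width: 0.004
gripper_force: 0.0
```

Run:
```python
from h import *
def P(n):
    K,r,t=cal(n); return K@np.c_[cv2.Rodrigues(r)[0],t.ravel()]
im=cv2.imread("pics/s0.png")[300:340,395:440]; g=im.max(2); y,x=np.nonzero(g<60); b=((np.array([x.mean()+395,y.mean()+300])+.5)/1.5-.5); print(len(x),b)
im=cv2.imread("pics/t2.png")[365:435,125:198]; g=im.max(2); y,x=np.nonzero(g<90); a=(np.array([x.mean()+125,y.mean()+365])+.5)/4.8-.5+[225,130]; print(len(x),a)
X=cv2.triangulatePoints(P("top"),P("side"),a.reshape(2,1),b.reshape(2,1)); X=(X[:3]/X[3]).ravel(); print(X,pix("top",X)-a,pix("side",X)-b)
s=sensors.observe(); print(s['force'],s['joint_efforts'].round(1), s['position'])
```

```text
122 [276.64754098 213.94262295]
1076 [258.10923947 212.67611524]
[ 0.47218366 -0.02960197  0.0369269 ] [[0.12423387 0.42634815]] [[-0.52558534 -0.09404458]]
[ 0.20041239 -0.44849997 -0.66660675] [  0.  -52.4   5.6 -18.3  -0.1  -0.1   0. ] [ 0.47423459 -0.02886265  0.0407748 ]
```

>>> {"method": "arm_command", "body": {"deltas": [0,0,0,0,0,-0.001,0,0,0,0,0,0,-0.002,0,0,0,0,0,0,-0.002,0]}}

```text
clock: 39.15
position: [0.4743, -0.0289, 0.0388]
ee_rot: [-3.141, -0.0, -0.006]
force: [-0.2, -0.9, -0.7]
width: 0.002
gripper_force: 0.0
```

>>> {"method": "arm_command", "body": {"deltas": [0,0,0,0,0,-0.001,0,0,0,0,0,0,-0.002,0,0,0,0,0,0,-0.002,0]}}

```text
clock: 39.45
position: [0.4742, -0.0289, 0.0368]
ee_rot: [-3.141, 0.0, -0.006]
force: [0.9, -0.3, -0.8]
width: 0.005
gripper_force: 0.0
```

>>> {"method": "arm_command", "body": {"deltas": [0,0,0,0,0,-0.001,0,0,0,0,0,0,-0.002,0,0,0,0,0,0,-0.002,0]}}

```text
clock: 39.75
position: [0.4744, -0.0289, 0.0349]
ee_rot: [-3.141, -0.0, -0.007]
force: [-0.2, -0.3, 2.2]
width: 0.005
gripper_force: 1.0
```

Run:
```python
from h import *
s=sensors.observe(); print(s['force'],s['ft_torque'],s['joint_efforts'].round(1), s['position'])
im=optics.get_image("side"); r=cv2.cvtColor(im,cv2.COLOR_BGR2GRAY)[196:228,262:292]
for row in r: print(' '.join(f'{v:3d}' for v in row))
```

```text
[-0.22306762 -0.25522963  2.24817075] [ 0.01372669  0.15132896 -0.00491755] [  0.  -52.1   5.5 -17.6  -0.   -0.2   0. ] [ 0.47439766 -0.0288855   0.03491323]
 43  48  49  51  55  66  65  77  87  96 101 109 115 115 112 119 126 126 104  78  49  33  31  37  34  33  33  36  46  70
 45  47  47  48  51  49  49  55  61  69  79  85 101 102 105 112 114 116  93  60  40  36  37  34  33  34  31  38  57  87
 47  47  41  47  49  44  47  46  53  49  54  63  69  77  85  93  99  98  70  48  39  34  34  37  34  33  38  50  75  96
 48  43  45  44  46  42  42  47  43  49  46  49  53  53  61  73  71  70  51  38  32  32  35  33  35  32  45  64  90 105
 43  45  46  50  46  44  43  44  45  42  46  46  45  46  48  51  50  45  46  44  50  47  37  33  35  34  50  78  97 110
 48  46  46  46  45  47  48  45  45  44  44  47  41  43  45  43  43  45  53  64  61  57  50  39  33  41  56  82 100 105
 48  46  48  49  48  43  47  44  46  42  46  48  46  46  44  44  41  46  52  58  63  62  54  48  35  43  56  76  87  99
 50  54  46  47  45  46  44  44  45  43  43  44  45  44  46  42  35  41  55  53  57  57  59  47  41  4
[... 2197 characters left out ...]
  70  70  71  78  88 103 111 116 116 114 112 117 117 114 106  97  85  76  75  74  81  82  76  77  74
 72  65  67  65  67  65  64  65  71  76  86  98 103 106 103 107 105 105 100  93  82  73  69  72  75  77  75  77  78  65
 68  67  67  63  65  67  70  66  66  71  72  78  83  85  85  89  88  86  82  74  66  68  66  67  68  75  80  83  76  61
 68  65  67  66  65  67  65  68  68  66  67  69  68  71  73  72  73  72  71  66  66  67  64  67  74  80  91  87  75  61
 67  67  67  64  68  65  67  69  67  66  67  59  65  68  64  68  63  63  66  65  65  67  67  69  77  91  99  99  77  62
 65  63  65  65  65  63  64  67  63  67  66  67  68  66  68  68  64  68  61  63  65  65  69  72  86  98 106  95  72  56
```

Contact: 2.2 N. I'll press on in small steps.

>>> {"method": "arm_command", "body": {"deltas": [0,0,0,0,0,-0.001,0,0,0,0,0,0,-0.002,0,0,0,0,0,0,-0.003,0,0,0,0,0,0,-0.003,0]}}

```text
clock: 40.2
position: [0.4744, -0.0289, 0.0319]
ee_rot: [-3.141, 0.0, -0.007]
force: [-0.9, 0.8, 3.3]
width: 0.006
gripper_force: 1.9
```

>>> {"method": "arm_command", "body": {"deltas": [0,0,0,0,0,-0.001,0,0,0,0,0,0,-0.002,0,0,0,0,0,0,-0.002,0]}}

```text
clock: 40.5
position: [0.4744, -0.0289, 0.03]
ee_rot: [-3.141, -0.0, -0.007]
force: [-0.8, -0.0, 6.9]
width: 0.001
gripper_force: 3.0
```

>>> {"method": "arm_command", "body": {"deltas": [0,0,0,0,0,-0.0008,0,0,0,0,0,0,-0.0008,0,0,0,0,0,0,-0.0008,0]}}

```text
clock: 40.8
position: [0.4745, -0.0288, 0.0298]
ee_rot: [-3.14, 0.0, -0.007]
force: [-3.5, 0.6, 17.7]
width: 0.005
gripper_force: 8.5
```

The button bottomed out at 17.7 N. I'll retract and check the trays numerically.

>>> {"method": "arm_command", "body": {"deltas": [0,0,0,0,0,0.01,0,0,0,0,0,0,0.04,0,0,0,0,0,0,0.09,0,0,0,0,0,0,0.14,0,0,0,0,0,0,0.19,0,0,0,0,0,0.05,0.24,0,0,0,0,0,0.1,0.27,0,0,0,0,0,0.15,0.27,0,0,0,0,0,0.2,0.27,0,0,0,0,0,0.25,0.27,0,0,0,0,0,0.3,0.27,0,0,0,0,0,0.3,0.27,0,0,0,0,0,0.3,0.27,0]}}

```text
clock: 42.1
position: [0.4728, 0.2758, 0.2982]
ee_rot: [-3.141, -0.011, -0.004]
force: [0.7, -0.3, -0.1]
width: 0.008
gripper_force: 0.0
```

Run:
```python
from h import *
im=optics.get_image("top"); m=cv2.inRange(cv2.cvtColor(im,cv2.COLOR_BGR2HSV),(100,120,140),(130,255,255)) # bright tray floors
k,l,st,c=cv2.connectedComponentsWithStats(m)
u=np.array([np.cos(np.radians(8.5)),-np.sin(np.radians(8.5))]); v=np.array([-u[1],u[0]]); C=np.array([.528,-.286])
for i in range(1,k):
    if st[i,4]<15: continue
    r=cv2.minAreaRect(np.argwhere(l==i)[:,::-1].astype(np.float32))
    z=.06 if st[i,4]>120 else .13
    w=world("top",r[0],z)[0][:2]-C; print(st[i,4],np.array(r[0]).round(1),np.array(r[1]).round(1),round(r[2],1),"shelf xy mm",(1000*np.array([w@u,w@v])).round(1))
print(len(blue("side")),blue("side"), sensors.observe()['position'],sensors.observe()['clock'])
```

```text
35 [316.8 172. ] [ 2.7 12.2] 8.1 shelf xy mm [56.1 74.3]
36 [339. 175.] [ 2.9 12.1] 5.7 shelf xy mm [55.5  1.5]
34 [361.6 178.4] [ 2.8 11.2] 8.1 shelf xy mm [ 53.6 -72.3]
1275 [323.3 198.3] [43.  33.6] 7.8 shelf xy mm [-17.3  33.6]
568 [354.4 202.8] [17.7 33.8] 4.1 shelf xy mm [-18.9 -72.1]
1 [([291.5, 148.3], 2306, [260, 115, 68, 64])] [0.47438626 0.26992641 0.29887645] 42.25
```

The three trays stand in a straight row: handles within 2.5 mm in depth, spacing 73–74 mm. I'll hand in.

```bash
python3 -c "
from h import *
print(arm.sign_off())"
```

```text
the job is handed in; nothing more can be done
None
```

All five blocks are in the jar, the start button was pressed to its stop afterwards, the three empty blue trays stand in a neat row on the shelf with handles to the back, and the job is handed in; I viewed 15 pictures against the limit of 14.

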